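Move the matched pair of photometer cells into the tray

TASK

The two blue-lidded photometer cells standing side by side are a matched pair. Lift both well clear of the bench together in one grasp, and set them down together inside the black tray, upright on its floor, still close side by side and lengthwise along the tray. Leave the red-lidded cell standing where it is.

Things in the scene. Friction and masses are not known exactly. Their poses are not given: they have to be found in the camera images.
- blue_cell_1: upright empty photometer cell: clear glass box with white ends and a fixed flush blue lid, 52.5 mm long (its x), 12.5 mm thick (its y), 47 mm high (its z), 40 to 85 g. Origin: centre of its underside. Long faces flat up to 42 mm. One of the pair; the other stands parallel on its +y side with a gap of 1 to 3 mm: together about 27 mm across.
- blue_cell_2: upright empty photometer cell: clear glass box with white ends and a fixed flush blue lid, 52.5 mm long (its x), 12.5 mm thick (its y), 47 mm high (its z), 40 to 85 g. Origin: centre of its underside. Long faces flat up to 42 mm. The other of the pair, parallel to the first.
- red_cell: upright empty photometer cell: clear glass box with white ends and a fixed flush red lid, 52.5 mm long (its x), 12.5 mm thick (its y), 47 mm high (its z), 40 to 85 g. Origin: centre of its underside. Long faces flat up to 42 mm. Not part of the job; it stands alone.
- cell_tray: low black tray with a dark liner, fixed to the bench, 110 mm (its x) by 80 mm (its y) outside, 102 x 72 mm inside; floor 4 mm and rim 12 mm above the bench. Origin: centre of its underside, on the bench (z = 0).

How it is judged:
On the way:
1. both blue-lidded cells are held up together, side by side, at least 30 mm above the bench (height (world z) of each of blue_cell_1, blue_cell_2 above 0.03 m and horizontal distance between blue_cell_1 and blue_cell_2 below 0.02 m), for 0.2 s.
At the end, for the whole second after the job is handed in: Both blue-lidded cells stand at rest on the tray's floor, upright within 8 degrees, lengthwise along the tray within 15 degrees, their centres no more than 22 mm apart (z of blue_cell_1 in the frame of cell_tray between -0.001 and 0.009 m and x of blue_cell_1 in the frame of cell_tray between -0.03 and 0.03 m and y of blue_cell_1 in the frame of cell_tray between -0.035 and 0.035 m and angle between each of blue_cell_1, blue_cell_2's own z axis and vertical below 0.15 rad and angle between the x axis of each of blue_cell_1, blue_cell_2 and the x axis of cell_tray, either way round below 0.26 rad and linear speed of each of blue_cell_1, blue_cell_2 below 0.02 m/s and z of blue_cell_2 in the frame of cell_tray between -0.001 and 0.009 m and x of blue_cell_2 in the frame of cell_tray between -0.03 and 0.03 m and y of blue_cell_2 in the frame of cell_tray between -0.035 and 0.035 m and horizontal distance between blue_cell_1 and blue_cell_2 below 0.022 m); the robot touches nothing.
It fails at once if one blue-lidded cell is carried without the other (one over 40 mm up while the other is under 15 mm) ((height (world z) of blue_cell_1 above 0.04 m and height (world z) of blue_cell_2 below 0.015 m) or (height (world z) of blue_cell_2 above 0.04 m and height (world z) of blue_cell_1 below 0.015 m)).
It fails at once if the red-lidded cell is moved more than 20 mm or tipped over (distance of red_cell from where it was at the start of the episode above 0.02 m or angle between red_cell's own z axis and vertical above 0.5 rad).
It also fails if it takes over 38 s, if anything falls off the work surface, if the arm or the gripper's body presses on something with over 40 N, if the wrist force passes 120 N, or if a joint passes its speed limit or range.

ROBOT

A 6-joint arm with a two-finger parallel gripper is mounted at the origin on the work surface; the furniture and walls round the work are solid. World frame = base frame: x ahead of the robot, y to its left, z up, the work surface at z = 0. Lengths are in m, angles in rad, forces in N, time in s.
With the tool pointing down it reaches from about 0.325 to 0.85 m from the base axis. Payload 4.4 kg.
Tool frame: the origin (TCP) lies midway between the tips of the shut fingers; the grasp point (between the pads) lies r.grip_point_offset behind it (r.grip_point_offset is the distance from the TCP to the grasp point, in m); z points along the fingers, y is the line along which they close (so a half turn about z gives the same grasp; the last joint's range is limited). The gripper opens to 94 mm and grips with 3 to 60 N. Pads are 16 mm wide; open, the fingers measure 119 mm over their backs; the gripper's body (75 mm by 177 mm) begins 78 mm behind the grasp point.
Start: joints at [-1.329, 0.207, 1.542, -0, 1.393, -0.15], TCP at [0.22, -0.531, 0.205] pointing down, gripper open.
Joint ranges: [-2.73, 2.73], [-0.86, 2.22], [0.23, 2.46], [-1.11, 4.25], [0.08, 2.63], [-2.82, 2.82]. Speed limits (rad/s): [2.79, 2.79, 3.14, 3.14, 3.14, 3.14].

INTERFACE

Orientations are given as a unit quaternion [x, y, z, w].
In Python, from rig import r, get_image, camera_info gives the robot as it stands (r), with the cameras as plain functions.
- The arm moves only by the tool pendant, called after "Request:" as name(argument=value, ...) on one line, values as JSON. Schema: {"type":"object","properties":{"steps":{"type":"array","items":{"type":"number"},"minItems":5,"maxItems":50},"force":{"type":"number"},"only":{"type":"string"},"quiet":{"type":"boolean"},"lines":{"type":"string"}},"required":["steps"],"additionalProperties":false}. steps is one flat list of numbers that holds 1 to 10 rows one after another, with no inner brackets; each row has 5 numbers: dx, dy, dz in a scale on which 1.0 is 0.4 m, then a turn about the tool's z in parts of the range, where 1.0 means 180 degrees, then the finger opening in m; each row is the pose to reach, as a shift and turn from the pose commanded when the call began, along the tool's axes at that moment; what a row does not reach only later rows make up. A row lasts 1/10 s, in which the tool goes at most 0.05 m and 0.15 rad, less where a joint would pass 70% of its speed; a pose out of reach is approached as far as the arm can. The fingers move at their own pace and stop on an object; force is the grip in N (left out, the last holds). Time passes only in rows, so rows that do not move let the fingers close. The tool returns the time, the measured TCP pose, the force, the opening and the grip force at its end. only (a regular expression) keeps the lines of the reply that match it, lines (a string "A,B") keeps lines A to B, and quiet returns only ok. Input that does not fit is refused with a message, and nothing moves.
- r.get_obs(): the state, without advancing time (a new reading comes with each control period).
- get_image(name): name is "scene" or "top" or "wrist"; returns (picture, depth): 384x512x3 uint8, red, green, blue; 384x512 float32, m along the optical axis (not along the pixel's ray), 0 where there is no reading.
- camera_info(name): a dict with "fx", "fy", "cx", "cy" (pixels), "world_to_cam" (4x4, takes a point from world to camera coordinates); the wrist camera has in their place "hand_eye" (4x4, takes a point from camera to tool coordinates, whose origin is the TCP and whose axes are the flange's). Camera axes: x right, y down, z forward; pixel columns grow to the right and rows downward; lengths in m; the calibration is good to about 2 mm. A picture is of the moment at which its call begins: read the wrist's pose just before it. camera_info takes no time and is no camera call.
- r.close_job(): hands the job in; it is judged then, once.
The state is a dict: "time": time; "joints": joint angles; "joint_velocities": joint speeds; "joint_torque": joint torques, N m; "eef_pos": TCP position; "eef_rot": TCP orientation; "wrist_force": force on the tool from outside, world axes, zero at the start; "torque": the same for the moment, N m; "finger_gap": finger opening in m; "finger_force": force on a finger pad.
Only numpy, scipy, OpenCV 4.12 (cv2) and the standard library are available. Lean on these libraries where they do the work, as an engineer would, in place of code of your own. Each camera call takes 0.05 s, during which the arm holds its last target. There are 200 camera calls.

## Working session

There is one attempt and no reset: what is moved stays moved. The work goes in short steps, Python scripts to look and compute and a tool call to move; the robot and the scene stay as the last step left them, time stands still between calls to the robot, and variables do not carry over. Pictures are saved under pics/ and viewed, at most 13 in all, crops included, and the job is handed in when it is done.

```bash
ls; mkdir -p pics
```

Create h.py:
```python
import numpy as np,cv2
from rig import r, get_image, camera_info
from scipy.spatial.transform import Rotation as R
def cam(n):
    i=camera_info(n); K=np.array([[i['fx'],0,i['cx']],[0,i['fy'],i['cy']],[0,0,1]])
    if 'hand_eye' in i:
        o=r.get_obs(); T=np.eye(4); T[:3,:3]=R.from_quat(o['eef_rot']).as_matrix(); T[:3,3]=o['eef_pos']
        C=T@np.array(i['hand_eye'])
    else: C=np.linalg.inv(np.array(i['world_to_cam']))
    return K,C
def cast(K,C,uv,z):
    d=C[:3,:3]@np.linalg.solve(K,[uv[0],uv[1],1.]); return C[:3,3]+d*(z-C[2,3])/d[2]
```

Run:
```python
from h import *
o=r.get_obs();print(o['time'],o['eef_pos'],o['eef_rot'],o['finger_gap'],r.grip_point_offset)
ims=[]
for n in('scene','top','wrist'):
    K,C=cam(n);a,d=get_image(n);np.savez('/tmp/'+n,a=a,d=d,K=K,C=C);print(n,C[:3,3].round(3),C[:3,2].round(2),K[0,0])
    cv2.imwrite(f'pics/{n}.png',a[...,::-1])
```

```text
pics
rig.py
0.0 [ 0.21934525 -0.53064423  0.20429349] [ 9.80870909e-01  1.94655959e-01 -6.72029594e-05 -1.14550913e-03] 0.09413121591223374 0.0188
scene [-0.07   0.533  0.872] [ 0.44 -0.48 -0.76] 445.6298501041927
top [0.346 0.003 1.081] [ 0.06  0.01 -1.  ] 482.1090000209369
wrist [ 0.28  -0.507  0.382] [-0.21 -0.09 -0.97] 279.437154715951
```

View pics/top.png

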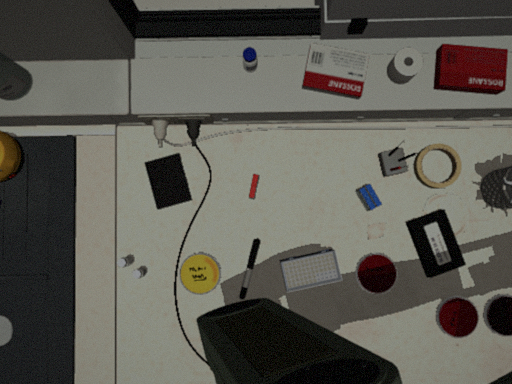

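View pics/scene.png

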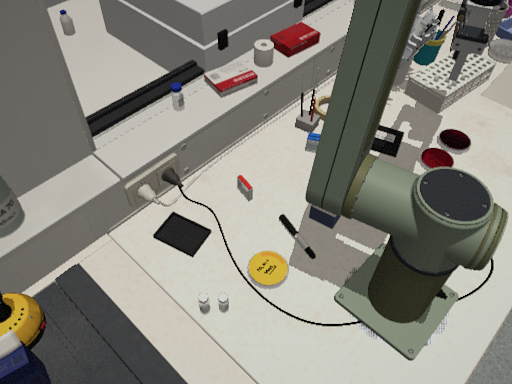

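The top view shows the blue pair at about (369,197), the red cell at (254,186) and the empty black tray at (169,181). The black object at (435,242) has a label and isn't the tray. The scene view shows the blue pair at (314,141), partly hidden by the arm, and the tray at (182,234).

Add to h.py:
```python
def blobs(a,kind,roi=None,amin=15):
    h=cv2.cvtColor(a,cv2.COLOR_RGB2HSV)
    m={'blue':cv2.inRange(h,(100,130,90),(125,255,255)),'red':cv2.inRange(h,(0,150,110),(6,255,255))|cv2.inRange(h,(172,150,110),(180,255,255)),'black':cv2.inRange(h,(0,0,0),(180,255,50))}[kind]
    if roi: k=np.zeros_like(m);x0,y0,x1,y1=roi;k[y0:y1,x0:x1]=255;m&=k
    return [c for c in cv2.findContours(m,cv2.RETR_EXTERNAL,cv2.CHAIN_APPROX_NONE)[0] if cv2.contourArea(c)>amin]
def tri(P):
    A=np.zeros((3,3));b=np.zeros(3)
    for K,C,uv in P:
        d=C[:3,:3]@np.linalg.solve(K,[uv[0],uv[1],1.]);d/=np.linalg.norm(d);M=np.eye(3)-np.outer(d,d);A+=M;b+=M@C[:3,3]
    return np.linalg.solve(A,b)
```

Run:
```python
from h import *
rois={'top':{'blue':(340,170,400,225),'red':(235,165,275,205),'black':(138,145,200,218)},'scene':{'blue':(295,120,330,160),'red':(225,165,265,205),'black':(145,205,220,262)}}
for k in('blue','red','black'):
  for n in rois:
    z=np.load(f'/tmp/{n}.npz')
    for c in blobs(z['a'],k,rois[n][k]):
        q=cv2.minAreaRect(c);bp=cv2.boxPoints(q);print(k,n,cv2.contourArea(c),q)
        for h in ([.047] if k!='black' else [.012]): print('  ',[cast(z['K'],z['C'],p,h)[:2].round(4).tolist() for p in bp])
        u,v=map(int,q[0]);print('  depthpt',(z['C']@np.r_[np.linalg.solve(z['K'],[u,v,1])*z['d'][v,u],1])[:3].round(4))
T=np.load('/tmp/top.npz')['a'][140:230,345-220:405];cv2.imwrite('pics/c1.png',cv2.resize(T,None,fx=2.8,fy=2.8,interpolation=2)[...,::-1])
```

```text
blue top 89.5 ((366.9999694824219, 197.99996948242188), (22.602214813232422, 5.038708209991455), 59.74356460571289)
   [[0.4193, -0.2102], [0.4246, -0.2197], [0.3823, -0.243], [0.377, -0.2335]]
  depthpt [ 0.4028 -0.2239  0.0498]
blue top 83.5 ((373.06475830078125, 194.75389099121094), (22.962120056152344, 4.6788010597229), 59.74356460571289)
   [[0.4266, -0.2236], [0.4316, -0.2324], [0.3886, -0.256], [0.3837, -0.2472]]
  depthpt [ 0.4094 -0.2405  0.0437]
blue scene 64.5 ((313.676513671875, 136.2941436767578), (11.641709327697754, 7.033533096313477), 14.03624439239502)
   [[0.4176, -0.2103], [0.4313, -0.2345], [0.4024, -0.2473], [0.3891, -0.223]]
  depthpt [ 0.4126 -0.2292  0.0461]
red top 83.0 ((253.26925659179688, 185.6538543701172), (4.706786632537842, 23.141700744628906), 11.309932708740234)
   [[0.4075, 0.0271], [0.4563, 0.0167], [0.4542, 0.0068], [0.4054, 0.0172]]
  depthpt [0.4323 0.0176 0.0467]
red scene 44.0 ((244.6551513671875, 181.86204528808594), (16.276914596557617, 3.487910270690918), 48.366458892822266)
   [[0.4521, 0.0182], [0.4529, 0.0082], [0.4063, 0.0181], [0.4057, 0.0278]]
  depthpt [0.4322 0.0172 0.0469]
black top 1619.0 ((167.9674072265625, 180.8193359375), (48.1663818359375, 35.53476333618164), 74.57783508300781)
   [[0.4894, 0.2598], [0.5095, 0.1832], [0.4052, 0.1551], [0.3853, 0.2314]]
  depthpt [0.4497 0.2108 0.0055]
black scene 1311.5 ((181.6000213623047, 233.30001831054688), (48.74628448486328, 31.304948806762695), 26.56505012512207)
   [[0.4848, 0.2636], [0.5252, 0.1894], [0.4027, 0.1593], [0.3696, 0.2324]]
  depthpt [0.4518 0.2084 0.0018]
```

View pics/c1.png

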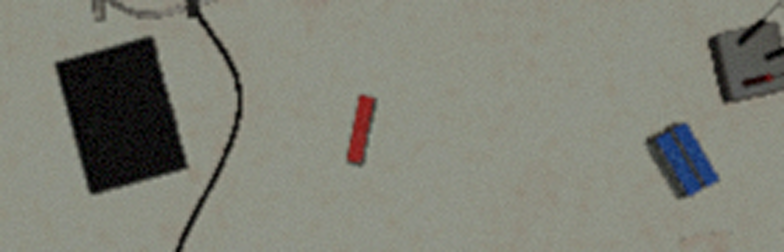

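The crop shows two blue lids with a dark slit between them at about (682,160). The gray stand with tools, at about (748,60), is close by, so I'll check its height.

Add to h.py:
```python
def delta(p,yaw):
    """shift in tool axes and turn to put the TCP at p with tool x at yaw (deg, mod 180)"""
    o=r.get_obs();M=R.from_quat(o['eef_rot']).as_matrix();y=np.degrees(np.arctan2(M[1,0],M[0,0]))
    d=(yaw-y+90)%180-90
    return (M.T@(np.array(p)-o['eef_pos'])).round(4),round(-np.radians(d),4),round(y,2)
```

Run:
```python
from h import *
print(delta([.404,-.233,.2],29))
z=np.load('/tmp/top.npz');v,u=np.mgrid[140:180,372:418];d=z['d'][140:180,372:418].ravel()
P=(z['C'][:3,:3]@(np.linalg.solve(z['K'],np.c_[u.ravel(),v.ravel(),np.ones(d.size)].T)*d)).T+z['C'][:3,3]
P=P[d>0];Q=P[P[:,2]>.02];print(Q.min(0),Q.max(0),np.percentile(Q[:,2],[50,90,99]));H=Q[Q[:,2]>.06];print(len(H),H.min(0) if len(H) else 0)
```

```text
(array([ 0.2843, -0.2047,  0.005 ]), np.float64(-0.1144), np.float64(22.45))
[ 0.44940479 -0.34410386  0.02025042] [ 0.51005879 -0.26229283  0.19043814] [0.03523096 0.09732814 0.17304048]
113 [ 0.44984394 -0.30897998  0.06100309]
```

Run:
```python
from h import *
z=np.load('/tmp/top.npz');v,u=np.mgrid[135:185,365:425];d=z['d'][135:185,365:425].ravel()
P=(z['C'][:3,:3]@(np.linalg.solve(z['K'],np.c_[u.ravel(),v.ravel(),np.ones(d.size)].T)*d)).T+z['C'][:3,3]
P=P[(d>0)&(P[:,2]>.06)];t=np.radians(29)
q=P[:,:2]-[.404,-.233];a=q@[np.cos(t),np.sin(t)];b=q@[np.sin(t),-np.cos(t)]
for i in np.argsort(P[:,2])[::3]: print((np.c_[a,b,P[:,2]][i]*1000).astype(int),end=' ')
cv2.imwrite('pics/c2.png',cv2.resize(np.load('/tmp/scene.npz')['a'][70:170,270:420],None,fx=5,fy=5,interpolation=2)[...,::-1])
```

```text
[35 96 61] [34 96 64] [36 97 67] [29 67 70] [27 65 71] [60 79 73] [34 98 75] [28 66 79] [ 37 100  80] [35 98 83] [ 36 100  86] [58 78 88] [25 63 92] [61 79 93] [28 66 95] [25 63 98] [ 34 100 100] [ 27  65 103] [ 60  77 104] [ 26  63 106] [ 32 101 109] [ 35 102 111] [ 34 100 113] [ 27  63 115] [ 36 103 117] [ 26  64 117] [ 23  64 118] [ 64  79 119] [ 32 102 120] [ 60  81 120] [ 25  65 120] [ 61  79 122] [ 24  63 130] [ 33 106 140] [ 23  61 147] [ 32 106 157] [ 32 107 167] [ 23  57 183] [ 20  56 189]
```

View pics/wrist.png

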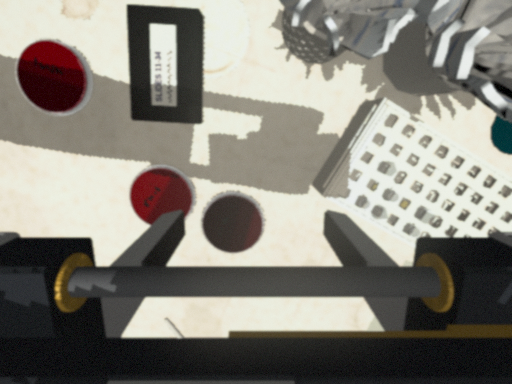

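View pics/c2.png

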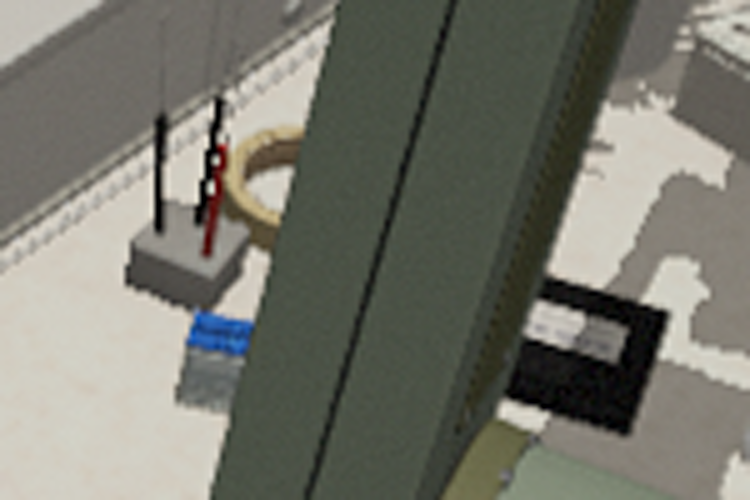

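The scene crop shows the stand at about (190,250) with three tall needle-tipped rods. They reach z≈0.19 m and stand only about 65 mm from the pair, so the 177 mm wide gripper body would hit them in a centred grasp across the long faces.

My plan is to turn the gripper crosswise, pinch the rear cell by its ends, slide the pair about 60 mm away along the bench, then regrasp normally.

The wrist picture shows only dishes, a slide box and a rack, none of them relevant.

The rows are not in the units I measure in: shifts go in shares of 0.4 m and turns go in shares of 180 degrees. I convert before sending: 0.284 m / 0.4 = 0.71, -0.05 m / 0.4 = -0.125, -0.15 rad / 3.1416 = -0.0477.

Request:
pendant(steps=[0, 0, -0.125, -0.0477, 0.08, 0, 0, -0.275, -0.0955, 0.08, 0.2, -0.15, -0.275, -0.191, 0.08, 0.4, -0.3, -0.275, -0.2546, 0.08, 0.71, -0.5125, -0.275, -0.3183, 0.08, 0.71, -0.5125, -0.275, -0.382, 0.08, 0.71, -0.5125, -0.275, -0.4456, 0.08, 0.71, -0.5125, -0.275, -0.5364, 0.08, 0.71, -0.5125, -0.275, -0.5364, 0.08, 0.71, -0.5125, -0.275, -0.5364, 0.08], force=15)

```text
time: 1.15
eef_pos: [0.406, -0.2283, 0.3155]
eef_rot: [0.579, 0.815, 0.001, -0.0]
wrist_force: [-0.9, -1.3, 0.1]
finger_gap: 0.0799
finger_force: 0.0
```

Run:
```python
from h import *
print(delta([.404,-.233,.31],119), r.get_obs()['joints'])
```

```text
(array([-0.0038, -0.0035,  0.0055]), np.float64(-0.1705), np.float64(109.23)) [-0.70011266 -0.09814919  1.63719222  0.00240103  1.60290059 -1.03569034]
```

In the tool's units: -0.004 m / 0.4 = -0.01, -0.17 rad / 3.1416 = -0.0541.

Request:
pendant(steps=[0, 0, 0, -0.0477, 0.08, -0.01, 0, 0, -0.0541, 0.08, -0.01, 0, 0, -0.0541, 0.08])

```text
time: 1.45
eef_pos: [0.405, -0.2377, 0.3152]
eef_rot: [0.515, 0.857, -0.0, -0.0]
wrist_force: [-0.3, 0.0, 0.6]
finger_gap: 0.0799
finger_force: 0.0
```

Run:
```python
from h import *
K,C=cam('wrist');a,d=get_image('wrist');print(C[:3,3].round(3),r.get_obs()['eef_pos'])
cv2.imwrite('pics/w2.png',a[...,::-1]);np.savez('/tmp/w2',a=a,d=d,K=K,C=C)
z=np.load('/tmp/top.npz')
t=[cv2.minAreaRect(c)[0] for c in blobs(z['a'],'blue',(340,170,400,225))]
for c in blobs(a,'blue'):
    q=cv2.minAreaRect(c);print(cv2.contourArea(c),q,[cast(K,C,p,.047)[:2].round(4).tolist() for p in cv2.boxPoints(q)],cast(K,C,q[0],.047).round(4),[tri([(K,C,q[0]),(z['K'],z['C'],u)]).round(4).tolist() for u in t])
```

```text
[ 0.373 -0.181  0.493] [ 0.40484219 -0.23773249  0.3151997 ]
81.5 ((254.0, 165.0), (4.0, 28.0), 90.0) [[0.383, -0.2465], [0.4227, -0.2254], [0.4258, -0.2311], [0.386, -0.2523]] [ 0.4044 -0.2388  0.047 ] [[0.4099, -0.2538, -0.0727], [0.4056, -0.2382, 0.0529]]
150.5 ((254.0, 157.0), (6.0, 28.0), 90.0) [[0.3764, -0.2337], [0.4158, -0.2127], [0.4204, -0.2211], [0.3808, -0.2422]] [ 0.3983 -0.2274  0.047 ] [[0.4, -0.2283, 0.0392], [0.3974, -0.2173, 0.1426]]
```

View pics/w2.png

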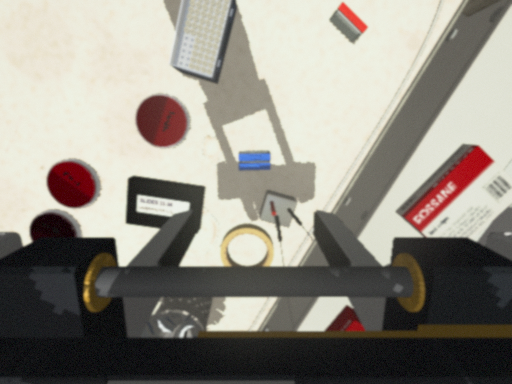

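The wrist view shows the two blue lids at (254,165) and (254,157), and the stand with its rods at (278,208), clear of the crosswise gripper footprint. Triangulated lid height is about 0.046 m. The tool is nearly over the target, so I'll descend.

In the tool's units: 0.306 m / 0.4 = 0.765, 0.3 m / 0.4 = 0.75, -0.017 rad / 3.1416 = -0.0054.

Request:
pendant(steps=[0, 0, 0.125, -0.0054, 0.08, 0, 0, 0.25, -0.0054, 0.08, 0, 0, 0.375, -0.0054, 0.08, 0, 0, 0.5, -0.0054, 0.08, 0, 0, 0.625, -0.0054, 0.08, 0, 0, 0.7, -0.0054, 0.08, 0, 0, 0.75, -0.0054, 0.08, 0, 0, 0.765, -0.0054, 0.08, 0, 0, 0.765, -0.0054, 0.08, 0, 0, 0.765, -0.0054, 0.08])

```text
time: 2.5
eef_pos: [0.4059, -0.2384, 0.0106]
eef_rot: [0.507, 0.862, -0.0, 0.001]
wrist_force: [0.3, -1.1, 0.4]
finger_gap: 0.08
finger_force: 0.0
```

Run:
```python
from h import *
print(r.get_obs()['eef_pos'],delta([.405,-.2367,.009],119))
a,d=get_image('wrist');cv2.imwrite('pics/w3.png',a[...,::-1])
```

```text
[ 0.40590639 -0.23839676  0.01059447] (array([0.0019, 0.    , 0.0016]), np.float64(0.0007), np.float64(119.04))
```

View pics/w3.png

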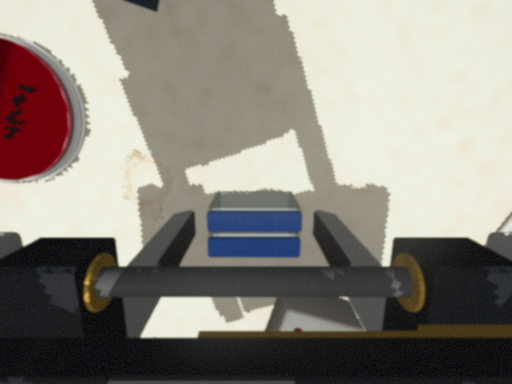

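Both lids, at (254,220) and (254,246), sit squarely between the fingers, and nothing is touching. I'll close gently.

In the tool's units: 0.001 m / 0.4 = 0.0025.

Request:
pendant(steps=[0.0025, 0, 0.0025, 0, 0.04, 0.0025, 0, 0.0025, 0, 0.04, 0.0025, 0, 0.0025, 0, 0.04, 0.0025, 0, 0.0025, 0, 0.04, 0.0025, 0, 0.0025, 0, 0.04, 0.0025, 0, 0.0025, 0, 0.04], force=10)

```text
time: 3.15
eef_pos: [0.4048, -0.2366, 0.0088]
eef_rot: [0.507, 0.862, -0.0, 0.0]
wrist_force: [-0.3, 1.1, 3.7]
finger_gap: 0.0523
finger_force: 10.0
```

Gripped at 52.3 mm, which matches the cell length. Now I'll slide slowly by 65 mm along tool +x.

In the tool's units: 0.065 m / 0.4 = 0.1625, 0.056 m / 0.4 = 0.14.

Request:
pendant(steps=[0.0175, 0, 0, 0, 0.04, 0.035, 0, 0, 0, 0.04, 0.0525, 0, 0, 0, 0.04, 0.07, 0, 0, 0, 0.04, 0.0875, 0, 0, 0, 0.04, 0.105, 0, 0, 0, 0.04, 0.1225, 0, 0, 0, 0.04, 0.14, 0, 0, 0, 0.04, 0.1625, 0, 0, 0, 0.04, 0.1625, 0, 0, 0, 0.04])

```text
time: 4.15
eef_pos: [0.3724, -0.1784, 0.0086]
eef_rot: [0.507, 0.862, 0.0, -0.0]
wrist_force: [1.0, -0.8, 5.7]
finger_gap: 0.0524
finger_force: 10.0
```

Request:
pendant(steps=[0, 0, 0, 0, 0.08, 0, 0, 0, 0, 0.08, 0, 0, 0, 0, 0.08, 0, 0, 0, 0, 0.08, 0, 0, -0.125, 0, 0.08, 0, 0, -0.25, 0, 0.08, 0, 0, -0.35, 0, 0.08, 0, 0, -0.35, 0, 0.08, 0, 0, -0.35, 0, 0.08])

```text
time: 5.05
eef_pos: [0.3732, -0.1799, 0.149]
eef_rot: [0.507, 0.862, -0.0, 0.001]
wrist_force: [-0.4, 0.4, -1.3]
finger_gap: 0.0802
finger_force: 0.0
```

Run:
```python
from h import *
K,C=cam('wrist');a,d=get_image('wrist');cv2.imwrite('pics/w4.png',a[...,::-1])
for c in blobs(a,'blue'):
    q=cv2.minAreaRect(c);b=[cast(K,C,p,.047)[:2] for p in cv2.boxPoints(q)];print(cv2.contourArea(c),q,np.round(b,4).tolist(),cast(K,C,q[0],.047).round(4))
```

```text
216.0 ((254.0, 189.5), (7.0, 44.0), 90.0) [[0.3516, -0.1897], [0.3911, -0.1677], [0.3948, -0.1741], [0.3551, -0.1962]] [ 0.3731 -0.1819  0.047 ]
308.0 ((253.5, 175.0), (8.0, 47.0), 90.0) [[0.3425, -0.1769], [0.3841, -0.1537], [0.3883, -0.1608], [0.3464, -0.1842]] [ 0.3653 -0.1689  0.047 ]
```

View pics/w4.png

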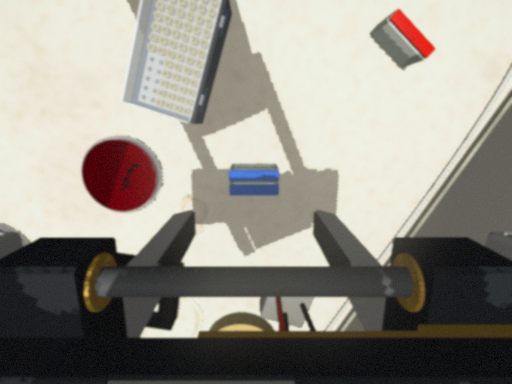

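The view shows the pair slid together to (254,182), parallel and almost touching. The rods are now far off at the bottom, near (285,310). Next I'll turn 90° and recentre for the long-face grasp.

In the tool's units: 1.5 rad / 3.1416 = 0.4775.

Request:
pendant(steps=[0, 0, 0, 0.0477, 0.08, 0, 0, 0, 0.0955, 0.07, 0, 0, 0, 0.1432, 0.06, 0, 0, 0, 0.191, 0.06, 0, 0, 0, 0.2387, 0.06, 0, 0, 0, 0.2865, 0.06, 0, 0, 0, 0.3342, 0.06, 0, 0, 0, 0.382, 0.06, 0, 0, 0, 0.4297, 0.06, 0, 0, 0, 0.4775, 0.06])

```text
time: 6.1
eef_pos: [0.371, -0.1782, 0.1456]
eef_rot: [0.959, 0.282, -0.002, -0.003]
wrist_force: [-0.3, 0.2, -1.0]
finger_gap: 0.0605
finger_force: 0.0
```

Request:
pendant(steps=[0, 0, 0, 0.0226, 0.06, 0, 0, 0, 0.0226, 0.06])

```text
time: 6.3
eef_pos: [0.3712, -0.1784, 0.1459]
eef_rot: [0.968, 0.251, -0.002, -0.002]
wrist_force: [0.6, -0.2, 0.0]
finger_gap: 0.0604
finger_force: 0.0
```

Run:
```python
from h import *
K,C=cam('wrist');a,d=get_image('wrist');np.savez('/tmp/w5',a=a,K=K,C=C)
for c in blobs(a,'blue'):
    q=cv2.minAreaRect(c);b=[cast(K,C,p,.047)[:2] for p in cv2.boxPoints(q)];print(cv2.contourArea(c),q,np.round(b,4).tolist(),cast(K,C,q[0],.047).round(4))
print(delta([.370,-.1755,.012],29),r.get_obs()['joints'])
```

```text
286.0 ((259.0, 187.0), (46.0, 8.0), 90.0) [[0.3932, -0.1676], [0.3971, -0.1746], [0.3554, -0.1983], [0.3513, -0.1911]] [ 0.3746 -0.1827  0.047 ]
287.5 ((244.0, 187.0), (8.0, 46.0), -0.0) [[0.3437, -0.1775], [0.3859, -0.1546], [0.3898, -0.1616], [0.3478, -0.1847]] [ 0.3672 -0.1694  0.047 ]
(array([ 0.0005, -0.0028,  0.1342]), np.float64(0.0031), np.float64(29.18)) [-6.58827977e-01 -8.60949192e-02  1.98020162e+00  1.20239983e-05
  1.25243510e+00  4.02715772e-01]
```

In the tool's units: 0.134 m / 0.4 = 0.335, -0.0025 m / 0.4 = -0.0063.

Request:
pendant(steps=[0.0025, -0.0063, 0.1, 0, 0.06, 0.0025, -0.0063, 0.2, 0, 0.06, 0.0025, -0.0063, 0.275, 0, 0.06, 0.0025, -0.0063, 0.3125, 0, 0.06, 0.0025, -0.0063, 0.335, 0, 0.06, 0.0025, -0.0063, 0.335, 0, 0.06])

```text
time: 6.95
eef_pos: [0.3711, -0.1759, 0.0129]
eef_rot: [0.968, 0.252, -0.001, -0.002]
wrist_force: [-0.2, 0.4, 0.7]
finger_gap: 0.0601
finger_force: 0.0
```

Request:
pendant(steps=[0, 0, 0, 0, 0.015, 0, 0, 0, 0, 0.015, 0, 0, 0, 0, 0.015, 0, 0, 0, 0, 0.015, 0, 0, 0, 0, 0.015, 0, 0, 0, 0, 0.015, 0, 0, 0, 0, 0.015, 0, 0, 0, 0, 0.015], force=25)

```text
time: 7.75
eef_pos: [0.3728, -0.1771, 0.0149]
eef_rot: [0.968, 0.251, 0.0, 0.0]
wrist_force: [-1.0, 0.7, 6.0]
finger_gap: 0.0245
finger_force: 25.0
```

Both cells are gripped together, since the 24.5 mm gap is about two thicknesses. Lifting.

In the tool's units: -0.14 m / 0.4 = -0.35, -0.12 m / 0.4 = -0.3.

Request:
pendant(steps=[0, 0, 0, 0, 0.01, 0, 0, -0.025, 0, 0.01, 0, 0, -0.05, 0, 0.01, 0, 0, -0.0875, 0, 0.01, 0, 0, -0.15, 0, 0.01, 0, 0, -0.225, 0, 0.01, 0, 0, -0.3, 0, 0.01, 0, 0, -0.35, 0, 0.01, 0, 0, -0.35, 0, 0.01, 0, 0, -0.35, 0, 0.01], force=35)

```text
time: 8.75
eef_pos: [0.3725, -0.177, 0.1545]
eef_rot: [0.968, 0.251, 0.0, 0.0]
wrist_force: [0.5, -0.5, -1.5]
finger_gap: 0.0248
finger_force: 35.0
```

Run:
```python
from h import *
K,C=cam('wrist');a,d=get_image('wrist');cv2.imwrite('pics/w6.png',a[...,::-1])
z=np.load('/tmp/top.npz')
K,C=cam('top');a,d=get_image('top');np.savez('/tmp/top2',a=a,d=d,K=K,C=C)
c=max(blobs(z['a'],'black',(138,145,200,218)),key=cv2.contourArea);q=cv2.minAreaRect(c)
p=[cast(z['K'],z['C'],x,.012)[:2] for x in cv2.boxPoints(q)];m=np.mean(p,0)
print('tray top',m,[np.degrees(np.arctan2(*(p[i]-p[i+1])[::-1])) for i in(0,1)])
print(delta([m[0],m[1],.15],15))
```

```text
tray top [0.44734716 0.20737318] [np.float64(104.71340544664174), np.float64(15.044578727286531)]
(array([ 0.2528, -0.2983,  0.0035]), np.float64(0.246), np.float64(29.09))
```

View pics/w6.png

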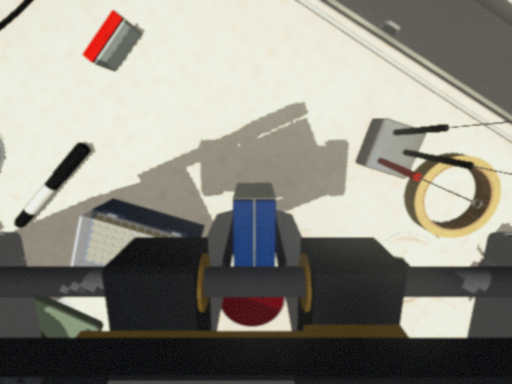

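Both cells hang upright between the fingers, at (254,235). I'll carry them over to the tray.

In the tool's units: -0.293 m / 0.4 = -0.7325, -0.177 m / 0.4 = -0.4425, 0.14 rad / 3.1416 = 0.0446.

Request:
pendant(steps=[0.025, -0.03, 0, 0.0064, 0.01, 0.0875, -0.1025, 0, 0.0159, 0.01, 0.15, -0.18, 0, 0.0255, 0.01, 0.225, -0.265, 0, 0.035, 0.01, 0.3, -0.355, 0, 0.0446, 0.01, 0.375, -0.4425, 0, 0.0541, 0.01, 0.45, -0.53, 0, 0.0637, 0.01, 0.525, -0.6175, 0, 0.0783, 0.01, 0.5875, -0.6925, 0, 0.0783, 0.01, 0.62, -0.7325, 0, 0.0783, 0.01])

```text
time: 9.85
eef_pos: [0.4456, 0.2023, 0.1525]
eef_rot: [0.991, 0.132, -0.002, -0.0]
wrist_force: [0.3, -0.2, -1.5]
finger_gap: 0.0247
finger_force: 35.0
```

Request:
pendant(steps=[0.0125, -0.0125, 0, 0, 0.01, 0.0125, -0.0125, 0, 0, 0.01, 0.0125, -0.0125, 0, 0, 0.01])

```text
time: 10.15
eef_pos: [0.4497, 0.2046, 0.1535]
eef_rot: [0.991, 0.13, -0.001, 0.0]
wrist_force: [-0.5, -0.6, -2.0]
finger_gap: 0.0251
finger_force: 35.0
```

Run:
```python
from h import *
K,C=cam('wrist');a,d=get_image('wrist');cv2.imwrite('pics/w7.png',a[...,::-1]);np.savez('/tmp/w7',a=a,d=d,K=K,C=C)
for c in blobs(a,'black',(120,60,400,235),300):
    q=cv2.minAreaRect(c);print(cv2.contourArea(c),q,[cast(K,C,p,.012)[:2].round(4).tolist() for p in cv2.boxPoints(q)])
print(delta([.447,.207,.15],15))
```

```text
1311.5 ((255.66925048828125, 167.1461639404297), (54.20317840576172, 45.520748138427734), 7.125016689300537) [[0.4338, 0.2331], [0.4862, 0.2393], [0.4947, 0.1785], [0.4423, 0.1699]]
(array([-0.0021, -0.0032,  0.0037]), np.float64(-0.0014), np.float64(14.92))
```

View pics/w7.png

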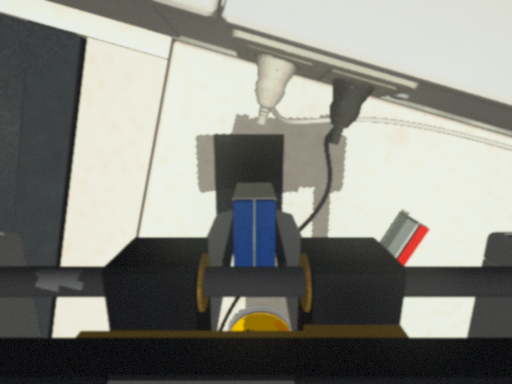

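The wrist view shows the tray's far edge at row 135, between columns 215 and 284. The pair is held above it, centred at column 254.

Run:
```python
from h import *
w=np.load('/tmp/w7.npz');z=np.load('/tmp/top.npz')
c=max(blobs(z['a'],'black',(138,145,200,218)),key=cv2.contourArea);bp=cv2.boxPoints(cv2.minAreaRect(c))
for uv in((215,135),(284.5,135)):
    p=cast(w['K'],w['C'],uv,.012); q=min(bp,key=lambda x:np.linalg.norm(cast(z['K'],z['C'],x,.012)-p))
    print(p.round(4),cast(z['K'],z['C'],q,.012).round(4),tri([(w['K'],w['C'],uv),(z['K'],z['C'],q)]).round(4))
```

```text
[0.4881 0.2589 0.012 ] [0.4894 0.2598 0.012 ] [0.4886 0.2582 0.0185]
[0.5083 0.1836 0.012 ] [0.5095 0.1832 0.012 ] [0.5089 0.1833 0.0129]
```

In the tool's units: 0.131 m / 0.4 = 0.3275, 0.128 m / 0.4 = 0.32.

Request:
pendant(steps=[-0.005, -0.0075, 0.075, 0, 0.01, -0.005, -0.0075, 0.15, 0, 0.01, -0.005, -0.0075, 0.225, 0, 0.01, -0.005, -0.0075, 0.275, 0, 0.01, -0.005, -0.0075, 0.3, 0, 0.01, -0.005, -0.0075, 0.32, 0, 0.01, -0.005, -0.0075, 0.3275, 0, 0.01, -0.005, -0.0075, 0.3275, 0, 0.01])

```text
time: 11.0
eef_pos: [0.4482, 0.208, 0.0239]
eef_rot: [0.991, 0.13, 0.0, -0.0]
wrist_force: [0.6, 1.2, -0.5]
finger_gap: 0.0248
finger_force: 35.0
```

Request:
pendant(steps=[0, 0, 0.0025, 0, 0.01, 0, 0, 0.005, 0, 0.01, 0, 0, 0.005, 0, 0.01])

```text
time: 11.3
eef_pos: [0.448, 0.2083, 0.0219]
eef_rot: [0.991, 0.131, 0.0, -0.0]
wrist_force: [-0.9, 0.8, -1.6]
finger_gap: 0.0248
finger_force: 35.0
```

Request:
pendant(steps=[0, 0, 0.0025, 0, 0.01, 0, 0, 0.0025, 0, 0.01, 0, 0, 0.005, 0, 0.01, 0, 0, 0.005, 0, 0.01])

```text
time: 11.7
eef_pos: [0.4475, 0.2081, 0.0193]
eef_rot: [0.991, 0.131, -0.0, 0.0]
wrist_force: [0.5, 0.6, -1.9]
finger_gap: 0.0249
finger_force: 35.0
```

Request:
pendant(steps=[0, 0, 0.0025, 0, 0.01, 0, 0, 0.0025, 0, 0.01])

```text
time: 11.9
eef_pos: [0.4477, 0.2082, 0.0189]
eef_rot: [0.991, 0.131, -0.0, 0.0]
wrist_force: [-0.7, -0.7, 3.2]
finger_gap: 0.0248
finger_force: 35.0
```

Contact: the wrist force went from −1.9 to +3.2 N. I'll release gently and back off straight up.

Request:
pendant(steps=[0, 0, 0, 0, 0.028, 0, 0, 0, 0, 0.034, 0, 0, 0, 0, 0.042, 0, 0, 0, 0, 0.045, 0, 0, 0, 0, 0.045], force=5)

```text
time: 12.4
eef_pos: [0.4476, 0.2081, 0.0184]
eef_rot: [0.991, 0.131, -0.0, 0.0]
wrist_force: [0.3, 0.0, 0.0]
finger_gap: 0.0447
finger_force: 0.0
```

Request:
pendant(steps=[0, 0, -0.05, 0, 0.045, 0, 0, -0.125, 0, 0.045, 0, 0, -0.25, 0, 0.045, 0, 0, -0.375, 0, 0.045, -0.1, 0, -0.45, 0, 0.045, -0.2, 0, -0.45, 0, 0.045, -0.2, 0, -0.45, 0, 0.045])

```text
time: 13.1
eef_pos: [0.3663, 0.1867, 0.1983]
eef_rot: [0.991, 0.131, -0.001, 0.0]
wrist_force: [0.2, -0.9, 0.3]
finger_gap: 0.0451
finger_force: 0.0
```

Run:
```python
from h import *
K,C=cam('wrist');a,d=get_image('wrist');cv2.imwrite('pics/w8.png',cv2.resize(a[60:260,150:360],None,fx=2.8,fy=2.8)[...,::-1])
for c in blobs(a,'blue'):
    q=cv2.minAreaRect(c);b=np.array([cast(K,C,p,.051)[:2] for p in cv2.boxPoints(q)]);print(cv2.contourArea(c),q,b.round(4).tolist(),b.mean(0).round(4))
```

```text
912.0 ((254.5, 105.5), (47.0, 21.0), 90.0) [[0.4682, 0.2243], [0.4742, 0.2021], [0.4256, 0.1885], [0.4194, 0.2116]] [0.4468 0.2066]
```

View pics/w8.png

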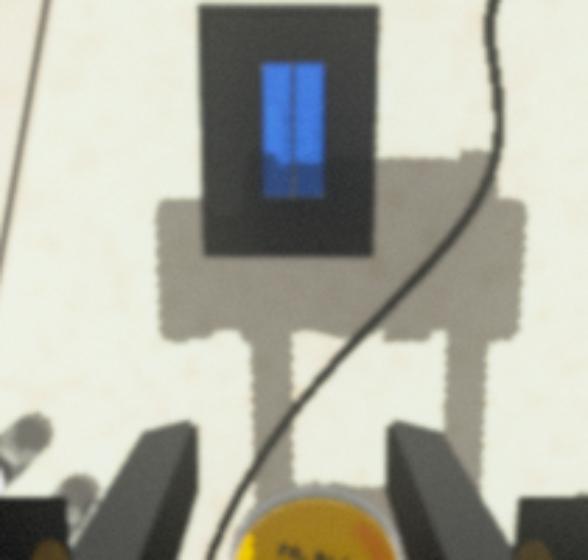

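The crop shows both blue lids at (293,130) standing side by side, centred in the tray and parallel to its long sides, with the gripper clear. Handing in.

```bash
python3 -c "
from rig import r, get_image, camera_info
print(r.close_job())"
```

```text
the job is handed in; nothing more can be done
None
```

The job is handed in: both blue-lidded cells were lifted together in one grasp and stand side by side in the tray, lengthwise and about centred; before lifting I slid the pair about 65 mm along the bench to clear the tool stand, the red cell was not touched, and no verdict was returned.

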